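# Tip two racks vial side up

### The job

Two empty white racks stand on their long narrow edge, left and right of a third that already lies flat with vials in it. With the fingertips, gently push each of the two over where it stands, so that both lie flat on the bench with the ten large vial holes facing up and the small microtube holes down, like the one in the middle. Only push: do not pinch or lift a rack or shove it across the bench, and leave everything else where it is.

Things in the scene. Friction and masses are not known exactly. Their poses are not given: they have to be found in the camera images.
- rack_a: Empty white lab rack, closed cuboid 52 (its x) by 176 (y) by 96 mm (z), about 0.2 kg, standing on a long narrow edge: 52 deep, 96 tall. One of two alike, left or right of the middle rack. Origin: centre of the underside it stands on; z up, y along its length. Broad side facing its -x: vial side; facing its +x: microtube side. Lying vial side up, its -x points up and its origin is 26 mm above the bench.
- rack_a_vials (a point): Centre of rack_a's vial side: 10 large holes of 29 mm (2 by 5). It is 26 mm from the rack's middle, 48 mm up while the rack stands, 52 mm up once it lies right. Holes are not for fingers: every side takes a push like a flat wall. A level push of under 3 N near the top edge tips the rack over its opposite bottom edge; after about 28 degrees it falls on by itself, landing with the pushed side up.
- rack_a_micro (a point): Centre of rack_a's microtube side, opposite the vial side: 32 small holes of 11.5 mm (4 by 8). This side must end on the bench. There is room to fall this way and for a hand on either side.
- rack_b: Empty white lab rack, closed cuboid 52 (its x) by 176 (y) by 96 mm (z), about 0.2 kg, standing on a long narrow edge: 52 deep, 96 tall. The other of the two, on the other side of the middle rack. Origin: centre of the underside it stands on; z up, y along its length. Broad side facing its -x: vial side; facing its +x: microtube side. Lying vial side up, its -x points up and its origin is 26 mm above the bench.
- rack_b_vials (a point): Centre of rack_b's vial side: 10 large holes of 29 mm (2 by 5). It is 26 mm from the rack's middle, 48 mm up while the rack stands, 52 mm up once it lies right. Holes are not for fingers: every side takes a push like a flat wall. A level push of under 3 N near the top edge tips the rack over its opposite bottom edge; after about 28 degrees it falls on by itself, landing with the pushed side up.
- rack_b_micro (a point): Centre of rack_b's microtube side, opposite the vial side: 32 small holes of 11.5 mm (4 by 8). This side must end on the bench. There is room to fall this way and for a hand on either side.
- rack_full: A third such rack in the middle, between the two, already lying vial side up with four capped vials in it, 52 mm high (vial caps reach 64 mm), 176 mm along its y, 96 mm along its x. Origin: centre of its underside. To be left alone.
- vial_1: Capped white vial, 28 mm diameter, 61 mm tall, 30 g, standing loose nearer the robot than the middle rack. Origin: centre of its underside. To be left alone.
- vial_2: Same vial as vial_1, another one of the group. To be left alone.
- vial_3: Same vial as vial_1, another one of the group. To be left alone.
- wash_bottle: Squeeze wash bottle with a bent spout, 68 mm diameter, 185 mm tall, standing on the left, beyond the left rack. Origin: centre of its underside. To be left alone.
- pipette: Micropipette lying on the bench at the far left, 240 mm along its x, 27 mm high. Origin: on the bench under its middle. To be left alone.
- beaker: Glass beaker, 72 mm diameter, 95 mm tall, standing on the right, beyond the right rack. Origin: centre of its underside. To be left alone.
- freezer_box: Square white card storage box, 137 by 137 by 52 mm, far right. Origin: centre of its underside. To be left alone.
There are look-alikes about, which are no part of the job. Leave any pink look-alike of the rack_b alone.

How it is judged:
By the outcome, as a careful person would: the job done as asked, in the order asked, and still so for the second after the job is handed in, with the robot touching nothing.
It also fails if it takes over 42 s, if anything falls off the work surface, if the arm or the gripper's body presses on something with over 40 N, if the wrist force passes 120 N, or if a joint passes its speed limit or range.

### The arm

A 6-joint arm with a two-finger parallel gripper is mounted at the origin on the work surface. World frame = base frame: x ahead of the robot, y to its left, z up, the work surface at z = 0. Lengths are in mm, angles in rad, forces in N, time in s.
With the tool pointing down it reaches from about 300 to 950 mm from the base axis. Payload 3.1 kg.
Tool frame: the origin (TCP) lies at the centre of the arm's flange, where the gripper is bolted on; the fingertips stand 173 mm ahead of it and the grasp point (between the pads) lies 155 mm ahead of it (ctrl.tip_extent is the distance from the TCP to the fingertips, in mm); y points along the fingers, z is the direction in which the jaws open and shut, and the axes are right-handed (so a half turn about y gives the same grasp; the last joint's range is limited). The gripper opens to 85 mm and grips with 20 to 120 N. Pads are 22 mm wide; open, the fingers measure 114 mm over their backs; the gripper's body (76 mm by 85 mm) begins 54 mm behind the grasp point. The pads swing forward as they close: fully open they stand 13 mm farther back than shut.
Start: joints at [1.116, 0.308, 1.634, -0, 1.2, -0.07], TCP at [234.635, 579.293, 404.672] pointing down, gripper open.
Joint ranges: [-3.06, 3.06], [-0.79, 1.96], [0.05, 2.63], [-1.19, 4.34], [0.05, 2.64], [-2.94, 2.94]. Speed limits (rad/s): [2.79, 2.79, 3.14, 3.14, 3.14, 3.14].

### API

Orientations are given as [roll, pitch, yaw] about the fixed x, y, z axes, in that order (R = Rz(yaw) Ry(pitch) Rx(roll)).
In Python, from workcell import ctrl, get_image, camera_model gives the robot as it stands.
- The arm moves only by the tool arm_command, never from a script. Its argument "series" is text: rows parted by semicolons, each of 7 numbers parted by spaces: the shift along the tool's x, y, z in cm, then the turn, a rotation vector about the tool's x, y, z in degrees, then the opening, from 0 (shut) to 1 (fully open). A call has 1 to 20 rows; each row shifts and turns the commanded pose from where the row before left it, along the tool's axes as they then stand; what a row does not reach is not made up. A row lasts 1/10 s, in which the tool goes at most 50 mm and 8.59 degrees, less where a joint would pass 70% of its speed; a pose out of reach is approached as far as the arm can. A call is refused whole if a number of a shift passes 5 or a number of a turn 8.59, either way. A call with a gripper value outside its range is refused whole. The fingers move at their own pace and stop on an object; "newtons" is the grip in N (left out, the last holds). Time passes only in rows, so rows that do not move let the fingers close. It gives the time, the measured TCP pose, the force and the opening at its end, in the units of the state.
- ctrl.get_state(): the state, without advancing time (a new reading comes with each control period).
- get_image(name): name is "scene" or "top" or "wrist"; returns the picture (480x640x3 uint8, blue, green, red); there is no depth.
- camera_model(name): a dict with "camera_matrix" (3x3 intrinsics, pixels), "origin" and "rotation" of the camera in the world; the wrist camera has in their place "mount" (4x4, takes a point from camera to tool coordinates, whose origin is the TCP and whose axes are the tool frame's). Camera axes: x right, y down, z forward; pixel columns grow to the right and rows downward; lengths in mm; the calibration is good to about 2 mm. A picture is of the moment at which its call begins: read the wrist's pose just before it. camera_model takes no time and is no camera call.
- ctrl.sign_off(): hands the job in, once; it reports no verdict.
The state is a dict: "time": time; "q": joint angles; "qd": joint speeds; "joint_torque": joint torques, N m; "eef_pos": TCP position; "tool_rot": TCP orientation; "force": force on the tool from outside, world axes, zero at the start; "wrist_torque": the same for the moment, N m; "finger_gap": finger opening in mm.
Only numpy, scipy, OpenCV 4.12 (cv2) and the standard library are available. Lean on these libraries where they do the work, as an engineer would, in place of code of your own. Each camera call takes 0.05 s, during which the arm holds its last target.

## Working session

There is one attempt and no reset: what is moved stays moved. The work goes in short steps, Python scripts to look and compute and a tool call to move; the robot and the scene stay as the last step left them, time stands still between calls to the robot, and variables do not carry over. Pictures are saved under pics/ and viewed, and the job is handed in when it is done.

Besides the shell and the picture viewer there is one more tool, called after ">>>" as name(argument=value, ...) on one line, values as JSON. arm_command: Moves the arm, as the interface text tells. Its arguments: {"type":"object","properties":{"series":{"type":"string"},"newtons":{"type":"number"}},"required":["series"]}

```bash
mkdir -p pics; ls
python3 - <<'E'
from workcell import ctrl,get_image,camera_model
import cv2
print(ctrl.get_state())
for n in("scene","top"):
    cv2.imwrite(f"pics/{n}0.png",get_image(n)); print(n,camera_model(n))
print(camera_model("wrist"))
E
```

```text
pics
{'time': 0.0, 'q': array([ 1.11632801e+00,  3.09031570e-01,  1.63518263e+00, -5.45183427e-05,
        1.19970631e+00, -6.97041784e-02]), 'qd': array([ 0.00062274,  0.00060708, -0.00045204, -0.00068786, -0.00139445,
        0.00182402]), 'joint_torque': array([-5.19313580e-04, -4.15247941e+01, -2.76666337e+01, -3.01771775e-05,
        1.01049623e-02,  1.51633765e-05]), 'eef_pos': array([234.43712475, 578.91127327, 403.43193762]), 'tool_rot': array([-1.57312207e+00,  1.11492223e-04, -3.84744439e-01]), 'force': array([0.15805894, 0.81103162, 0.57381772]), 'wrist_torque': array([-0.00069234,  0.02107156,  0.02061233]), 'finger_gap': 85.21649420172861}
scene {'camera_matrix': array([[623.06158997,   0.        , 314.42482201],
       [  0.        , 623.06158997, 238.69117176],
       [  0.        ,   0.        ,   1.        ]]), 'origin': array([1635.97644104,  225.04598823, 1029.41888676]), 'rotation': array([-2.25059206, -0.01214997,  1.76842315])}
top {'camera_matrix': array([[442.98891308,   0.        , 320.78959446],
       [  0.        , 442.98891308, 236.70906221],
       [  0.        ,   0.        ,   1.        ]]), 'origin': array([ 252.87983623,  -29.71411609, 1459.71870579]), 'rotation': array([-2.99940425,  0.01528611, -1.57404984])}
{'camera_matrix': array([[420.95621719,   0.        , 327.2606488 ],
       [  0.        , 420.95621719, 239.78133181],
       [  0.        ,   0.        ,   1.        ]]), 'mount': array([[-1.09479119e-04,  9.61782115e-01,  2.73815908e-01,
        -6.87871620e+01],
       [ 6.45101836e-05, -2.73815902e-01,  9.61782121e-01,
         3.18975935e+01],
       [ 9.99999992e-01,  1.22958973e-04, -3.20676171e-05,
        -4.50085166e-01],
       [ 0.00000000e+00,  0.00000000e+00,  0.00000000e+00,
         1.00000000e+00]])}
```

View pics/scene0.png

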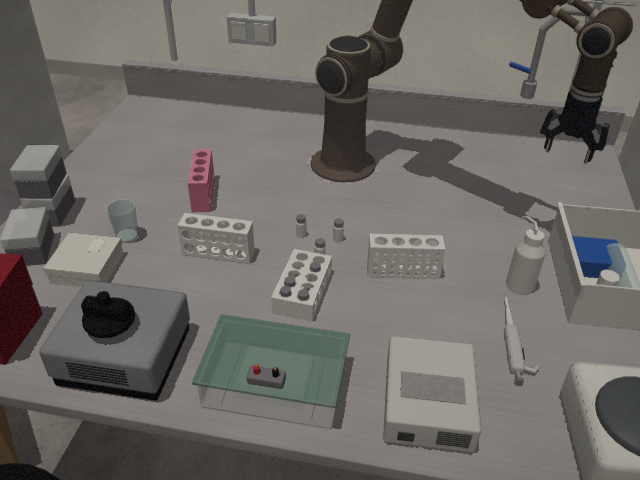

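View pics/top0.png

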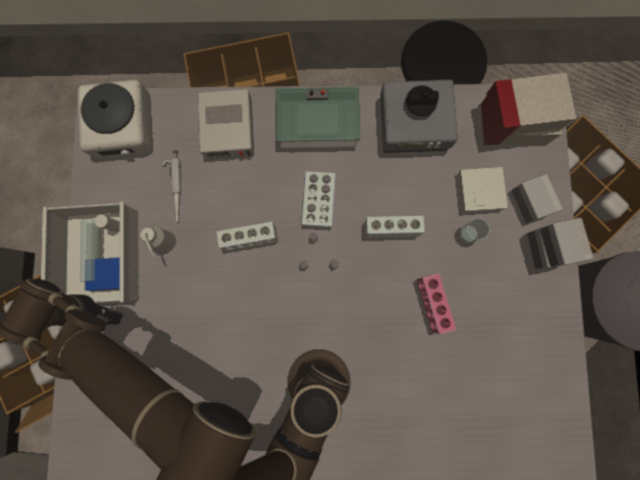

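```bash
cat > h.py <<'E'
import numpy as np,cv2
from scipy.spatial.transform import Rotation as R
from workcell import ctrl,get_image,camera_model
def ray(n,u,v,z):
    m=camera_model(n);d=np.linalg.inv(m["camera_matrix"])@[u,v,1]
    d=R.from_euler('xyz',m["rotation"]).apply(d);o=np.array(m["origin"])
    return o+d*(z-o[2])/d[2]
def proj(n,p):
    m=camera_model(n);c=R.from_euler('xyz',m["rotation"]).inv().apply(np.atleast_2d(p)-m["origin"])
    q=c@m["camera_matrix"].T
    return q[:,:2]/q[:,2:]
E
python3 - <<'E'
import cv2,numpy as np
s=cv2.imread('pics/scene0.png');t=cv2.imread('pics/top0.png')
a=cv2.resize(s[200:300,165:265],(400,400),interpolation=cv2.INTER_CUBIC)
b=cv2.resize(s[200:300,355:455],(400,400),interpolation=cv2.INTER_CUBIC)
cv2.imwrite('pics/z1.png',np.hstack([a,b]))
a=cv2.resize(t[160:280,200:300],(400,480),interpolation=cv2.INTER_CUBIC)
b=cv2.resize(t[160:280,345:445],(400,480),interpolation=cv2.INTER_CUBIC)
cv2.imwrite('pics/z2.png',np.hstack([a,b]))
E
```

```text
(no output)
```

View pics/z1.png

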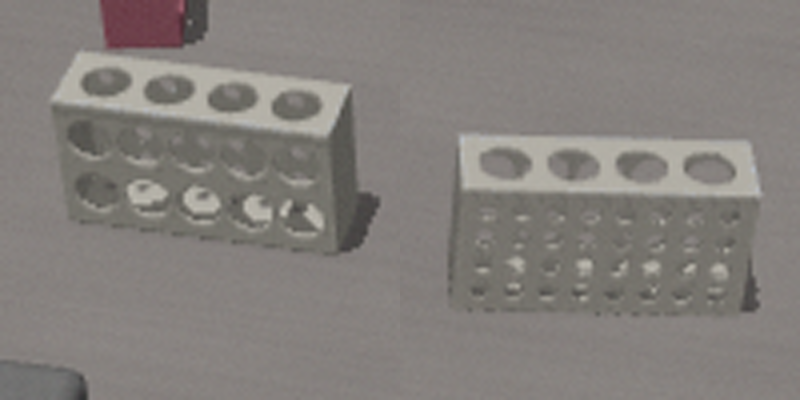

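View pics/z2.png

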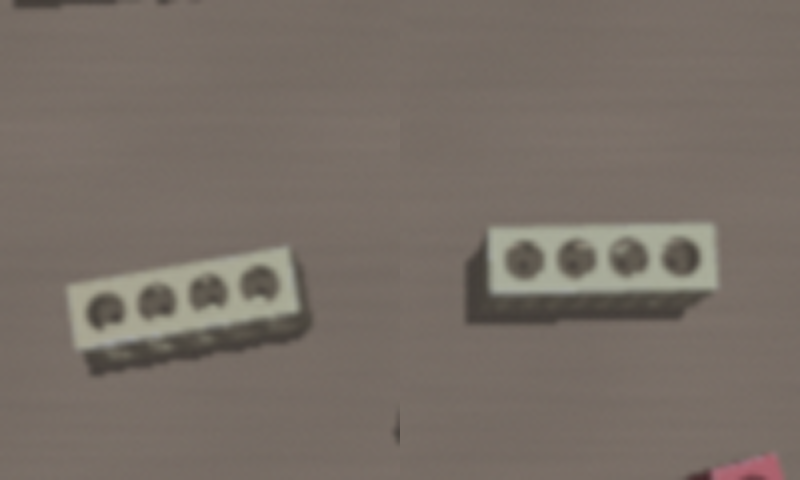

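```bash
cat > m.py <<'E'
from h import *
t=cv2.imread('pics/top0.png')
for name,(x0,y0) in dict(L=(200,160),R=(345,160)).items():
    c=t[y0:y0+120,x0:x0+100].min(axis=2)
    c=cv2.resize(c,None,fx=4,fy=4,interpolation=cv2.INTER_CUBIC)
    m=(c>128).astype(np.uint8)
    cs,_=cv2.findContours(m,cv2.RETR_EXTERNAL,cv2.CHAIN_APPROX_NONE)
    k=max(cs,key=cv2.contourArea)
    b=cv2.boxPoints(cv2.minAreaRect(k)); b=(b+.5)/4-.5+[x0,y0]
    P=np.array([ray('top',*p,96) for p in b])[:,:2]
    e=np.diff(np.vstack([P,P[:1]]),axis=0)
    print(name,b.round(1).tolist(),P.round(0).tolist(),'c',P.mean(0).round(1),np.linalg.norm(e,axis=1).round(1),np.degrees(np.arctan2(e[:,1],e[:,0])).round(1))
for n,p,z in [('wash',(152,239),150),('full c',(319,200),52),('beaker',(470,236),50),('v',(304,266),61),('v',(334,265),61),('v',(313,239),61),('pinkfar',(432,277),96),('pipend',(178,220),10),('spout',(168,262),185),('boxcorner',(464,212),52)]:
    print(n,ray('top',*p,z).round(0))
E
python3 m.py
```

```text
L [[215.6, 231.1], [271.5, 220.9], [274.4, 237.4], [218.6, 247.5]] [[468.0, 319.0], [499.0, 145.0], [447.0, 135.0], [416.0, 308.0]] c [457.4 226.9] [177.2  53.  176.3  52.9] [ -79.9 -169.1  100.1   11.9]
R [[366.7, 216.4], [423.6, 215.1], [424.0, 231.8], [367.1, 233.1]] [[511.0, -153.0], [515.0, -331.0], [462.0, -330.0], [459.0, -153.0]] c [ 486.6 -241.8] [177.3  52.6 176.3  52.6] [-89.  179.2  91.    0.3]
wash [436. 497. 150.]
full c [575.  -3.  52.]
beaker [ 454. -486.   50.]
v [360.  44.  61.]
v [363. -50.  61.]
v [446.  16.  61.]
pinkfar [ 322. -349.   96.]
pipend [519. 469.  10.]
spout [364. 432. 185.]
boxcorner [ 532. -470.   52.]
```

>>> arm_command(series="0 0 0 0 -8.1 0 1;0 0 0 0 -8.1 0 1;0 0 0 0 -8.1 0 1;0 0 0 0 -8.2 0 1;0.8 0 -3.9 0 0 0 1;0.8 0 -3.9 0 0 0 1;0.8 0 -3.9 0 0 0 1;0.8 0 -3.9 0 0 0 1;0.8 0 -3.9 0 0 0 1;0.8 0 -3.9 0 0 0 1;0.8 0 -3.9 0 0 0 1;0.8 0 -3.9 0 0 0 1;0.8 0 -3.9 0 0 0 1;0.8 0 -3.9 0 0 0 1;0 0 0 0 0 0 1;0 0 0 0 0 0 1")

```text
time: 1.7
eef_pos: [384.2, 209.6, 404.4]
tool_rot: [-1.57, 0.001, 0.18]
force: [-0.2, 0.1, 0.1]
finger_gap: 85.2
```

Run:
```python
from h import *
s=ctrl.get_state();print(s,ctrl.tip_extent)
cv2.imwrite('pics/w1.png',get_image('wrist'))
```

```text
{'time': 1.7, 'q': array([ 3.99599726e-01, -6.41938228e-02,  2.05258815e+00,  6.47478801e-04,
        1.15372997e+00, -1.35113105e+00]), 'qd': array([ 0.0403905 ,  0.00512177, -0.00568711,  0.0053845 , -0.00032506,
        0.00102487]), 'joint_torque': array([-7.98855107e-01, -2.42463738e+01, -2.70000118e+01, -8.90907878e-02,
        8.59959779e-03, -1.78227376e-02]), 'eef_pos': array([384.16683867, 209.55453141, 404.42234642]), 'tool_rot': array([-1.57033458e+00,  6.47915703e-04,  1.79672162e-01]), 'force': array([-0.15912231,  0.085148  ,  0.05004874]), 'wrist_torque': array([ 0.00654808, -0.03494813, -0.04328918]), 'finger_gap': 85.2081768191879} 173.4
```

View pics/w1.png

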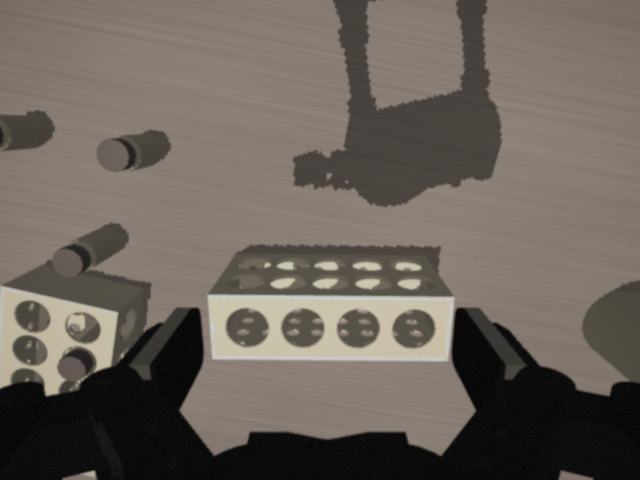

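>>> arm_command(series="0 3 0.1 0 0 0 1;0 3 0.1 0 0 0 1;0 3 0.1 0 0 0 1;0 3 0.1 0 0 0 1;0 2.5 0 0 0 0 1;0 1.3 0 0 0 0 1;0.8 0 0 0 0 0 1;0.8 0 0 0 0 0 1;0.6 0 0 0 0 0 1;0.4 0 0 0 0 0 1;0 0 0 0 0 0 1")

```text
time: 2.85
eef_pos: [410.2, 219.4, 247.7]
tool_rot: [-1.57, -0.003, 0.182]
force: [0.6, 0.1, 0.4]
finger_gap: 85.3
```

Run:
```python
from h import *
s=ctrl.get_state();print(s['eef_pos'],s['force'])
cv2.imwrite('pics/w2.png',get_image('wrist'))
a=get_image('scene')[130:330,330:530];cv2.imwrite('pics/s2.png',cv2.resize(a,(600,600)))
```

```text
[410.17148341 219.37635604 247.73260568] [0.62150608 0.08337879 0.41655446]
```

View pics/w2.png

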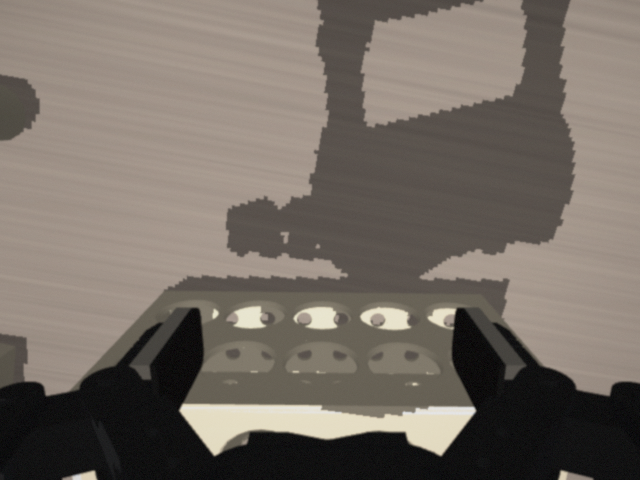

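View pics/s2.png

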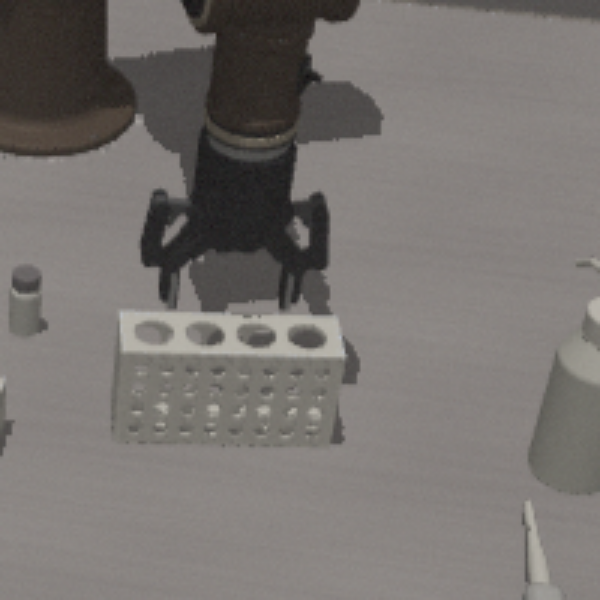

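Run:
```python
from h import *
for z in(74,80,87,92): 
  q=proj('scene',[[402,263,z],[412,265,z],[418,178,z]]);print(z,((q-[330,130])*3).round(0).tolist())
print(((proj('scene',[432,222,96])-[330,130])*3))
```

```text
74 [[279.0, 314.0], [281.0, 321.0], [174.0, 312.0]]
80 [[280.0, 308.0], [281.0, 316.0], [174.0, 306.0]]
87 [[281.0, 301.0], [282.0, 309.0], [175.0, 299.0]]
92 [[282.0, 296.0], [283.0, 304.0], [176.0, 295.0]]
[[228.67102942 308.174261  ]]
```

>>> arm_command(series="0.4 0 0 0 0 0 1;0.4 0 0 0 0 0 1;0.4 0 0 0 0 0 1;0.4 0 0 0 0 0 1;0.4 0 0 0 0 0 1;0.4 0 0 0 0 0 1;0.4 0 0 0 0 0 1")

```text
time: 3.65
eef_pos: [436.8, 224.1, 246.7]
tool_rot: [-1.571, 0.0, 0.182]
force: [-1.2, -1.4, 1.3]
finger_gap: 85.0
```

Run:
```python
from h import *
s=ctrl.get_state();print(s['eef_pos'],s['force'])
a=get_image('scene')[130:330,330:530];cv2.imwrite('pics/s3.png',cv2.resize(a,(600,600)))
```

```text
[436.7734654  224.07214876 246.65496089] [-1.21499989 -1.41077994  1.33267064]
```

View pics/s3.png

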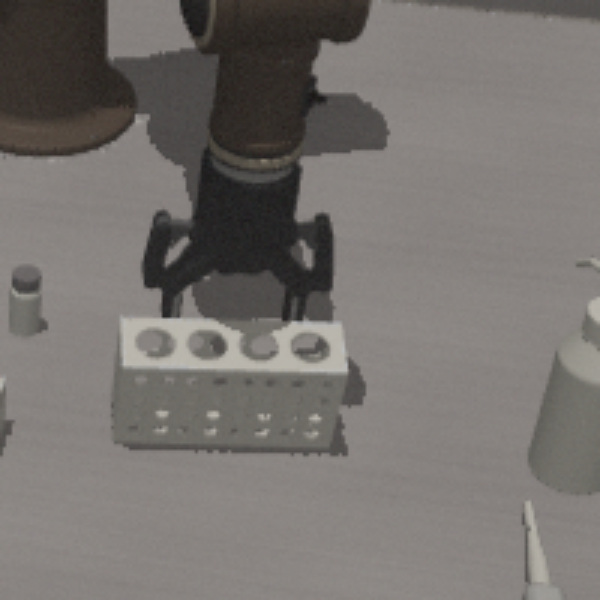

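>>> arm_command(series="0.4 0 0 0 0 0 1;0.4 0 0 0 0 0 1;0.4 0 0 0 0 0 1;0.4 0 0 0 0 0 1;0.4 0 0 0 0 0 1;0.4 0 0 0 0 0 1;0.3 0 0 0 0 0 1;0.3 0 0 0 0 0 1;0 0 0 0 0 0 1;0 0 0 0 0 0 1")

```text
time: 4.7
eef_pos: [465.9, 229.4, 246.6]
tool_rot: [-1.571, 0.0, 0.182]
force: [-0.2, -0.1, -0.5]
finger_gap: 85.7
```

Run:
```python
from h import *
s=ctrl.get_state();print(s['eef_pos'],s['force'])
a=get_image('scene')[130:330,330:530];cv2.imwrite('pics/s4.png',cv2.resize(a,(600,600)))
```

```text
[465.90699757 229.41391024 246.58666847] [-0.20197979 -0.11030808 -0.52574158]
```

View pics/s4.png

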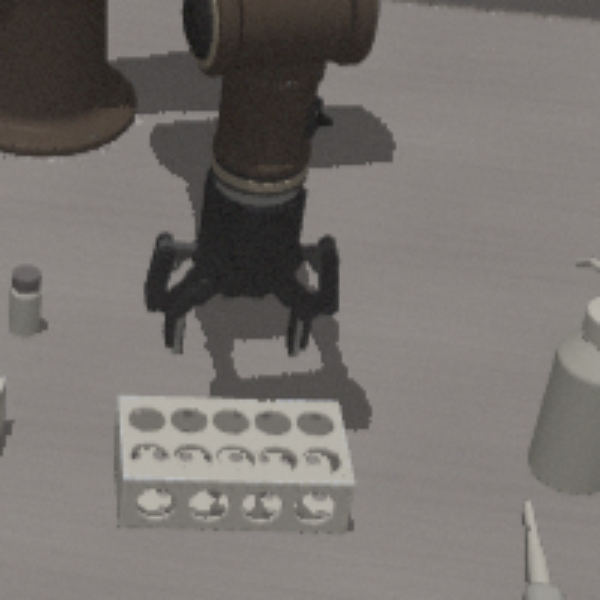

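>>> arm_command(series="0 -3 0 0 0 0 1;0 -4 0 0 0 0 1;0 -4 0 0 0 0 1;0 -4 0 0 4.7 0 1;0 0 0 0 4.7 0 1;0.7 0 -3.9 0 0 0 1;0.7 0 -3.9 0 0 0 1;0.7 0 -3.9 0 0 0 1;0.7 0 -3.9 0 0 0 1;0.7 0 -3.9 0 0 0 1;0.7 0 -3.9 0 0 0 1;0.8 0 -3.9 0 0 0 1;0.8 0 -3.9 0 0 0 1;0.8 0 -4 0 0 0 1;0.8 0 -4 0 0 0 1;0.8 0 -4 0 0 0 1;0.8 0 -4 0 0 0 1;0 0 0 0 0 0 1;0 0 0 0 0 0 1;0 0 0 0 0 0 1")

```text
time: 6.75
eef_pos: [564.2, -240.0, 396.2]
tool_rot: [-1.57, 0.001, 0.019]
force: [-0.1, -0.3, -0.1]
finger_gap: 85.2
```

Run:
```python
from h import *
s=ctrl.get_state();print(s['eef_pos'],s['force'],s['q'])
cv2.imwrite('pics/w5.png',get_image('wrist'))
cv2.imwrite('pics/t5.png',get_image('top'))
```

```text
[ 564.23251331 -239.95906875  396.24047079] [-0.13636131 -0.31018308 -0.12177005] [-4.73231288e-01  2.93744213e-01  1.67022902e+00  5.24150787e-04
  1.17911307e+00 -2.06297585e+00]
```

View pics/w5.png

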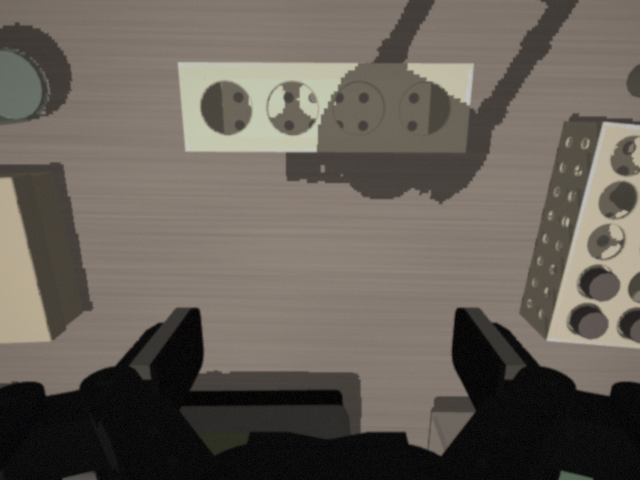

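View pics/t5.png

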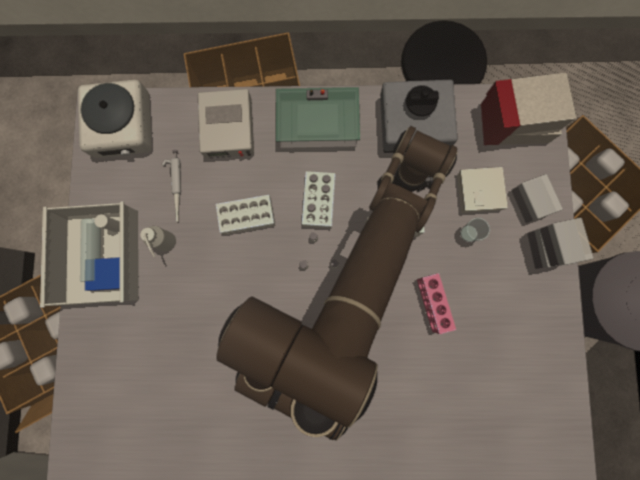

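Run:
```python
from h import *
s=ctrl.get_state();m=camera_model('wrist');M=m['mount'];Rt=R.from_euler('xyz',s['tool_rot']).as_matrix()
def wr(u,v,z):
    d=Rt@(M[:3,:3]@np.linalg.inv(m['camera_matrix'])@[u,v,1]);o=Rt@M[:3,3]+s['eef_pos']
    return (o+d*(z-o[2])/d[2]).round(1)
for p in[(186,152,96),(467,153,96),(178,62,96),(473,64,96),(265,392,120),(265,375,0),(52,343,52)]:print(p,wr(*p))
print(ray('top',385,150,0),ray('top',385,140,120))
```

```text
(186, 152, 96) [ 516.3 -329.4   96. ]
(467, 153, 96) [ 513.4 -153.4   96. ]
(178, 62, 96) [ 464.  -330.4   96. ]
(473, 64, 96) [ 461.6 -155.6   96. ]
(265, 392, 120) [ 672.2 -279.8  120. ]
(265, 375, 0) [ 739.4 -298.2    0. ]
(52, 343, 52) [ 677.7 -466.1   52. ]
[ 760.0719845  -228.49843239    0.        ] [ 751.07579189 -212.9335466   120.        ]
```

>>> arm_command(series="0 3 0 0 0 0 1;0 3 0 0 0 0 1;0 3 0 0 0 0 1;0 3 0 0 0 0 1;0 2 -0.1 0 0 0 1;0 1 -0.1 0 0 0 1;-0.8 0 0 0 0 0 1;-0.8 0 0 0 0 0 1;-0.6 0 0 0 0 0 1;-0.4 0 0 0 0 0 1;-0.4 0 0 0 0 0 1;-0.4 0 0 0 0 0 1;-0.4 0 0 0 0 0 1;-0.4 0 0 0 0 0 1;-0.4 0 0 0 0 0 1;-0.4 0 0 0 0 0 1;-0.4 0 0 0 0 0 1")

```text
time: 8.55
eef_pos: [510.5, -243.8, 246.8]
tool_rot: [-1.571, -0.0, 0.018]
force: [1.0, 0.2, 0.5]
finger_gap: 85.2
```

Run:
```python
from h import *
s=ctrl.get_state();print(s['eef_pos'],s['force'])
a=get_image('scene')[130:330,130:330];cv2.imwrite('pics/s6.png',cv2.resize(a,(600,600)))
cv2.imwrite('pics/w6.png',get_image('wrist'))
```

```text
[ 510.48632357 -243.84952284  246.79035229] [0.99654645 0.16445056 0.48181452]
```

View pics/s6.png

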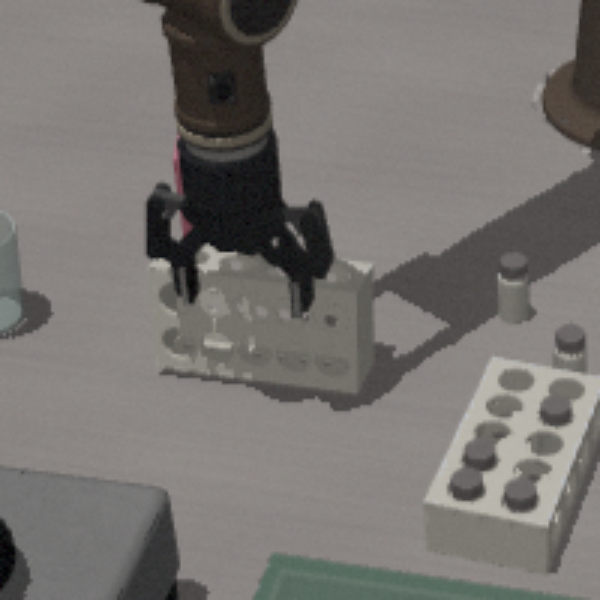

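View pics/w6.png

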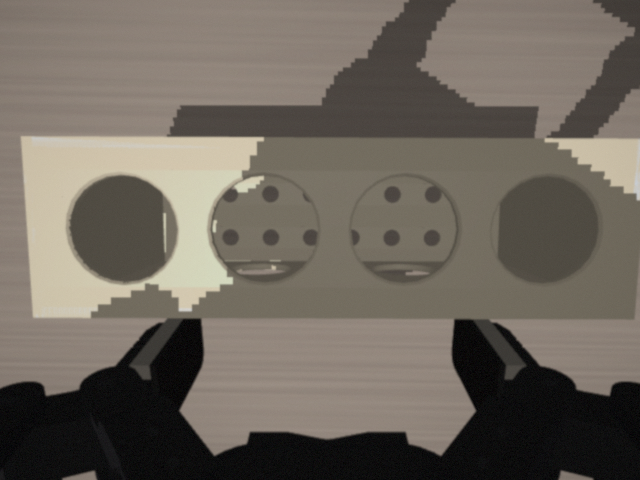

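>>> arm_command(series="-0.4 0 0 0 0 0 1;-0.4 0 0 0 0 0 1;-0.4 0 0 0 0 0 1;-0.4 0 0 0 0 0 1;-0.4 0 0 0 0 0 1;-0.4 0 0 0 0 0 1;-0.3 0 0 0 0 0 1;-0.3 0 0 0 0 0 1;0 0 0 0 0 0 1;0 0 0 0 0 0 1")

```text
time: 9.65
eef_pos: [480.6, -244.4, 246.7]
tool_rot: [-1.571, -0.0, 0.018]
force: [-0.3, 0.2, -1.0]
finger_gap: 85.2
```

Run:
```python
from h import *
s=ctrl.get_state();print(s['eef_pos'],s['force'])
a=get_image('scene')[130:330,130:330];cv2.imwrite('pics/s7.png',cv2.resize(a,(600,600)))
```

```text
[ 480.63434635 -244.40384867  246.71018161] [-0.29866031  0.18007331 -0.96873244]
```

View pics/s7.png

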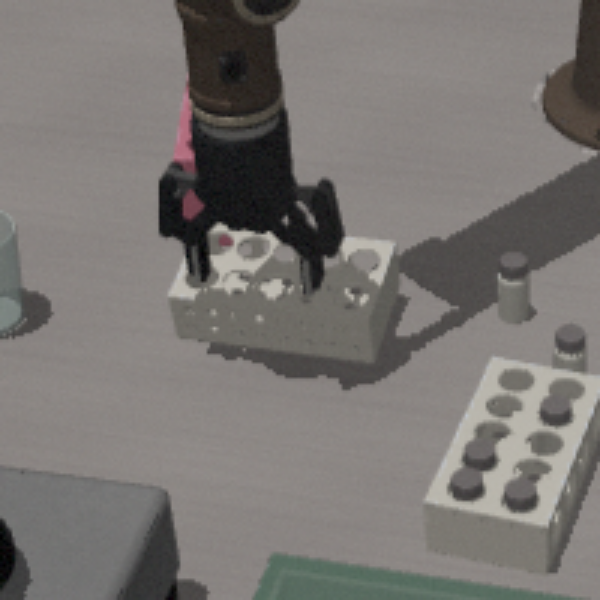

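>>> arm_command(series="0 0 0 0 0 0 1;0 0 0 0 0 0 1")

```text
time: 9.9
eef_pos: [480.8, -244.4, 246.7]
tool_rot: [-1.571, -0.0, 0.018]
force: [-0.9, -0.1, 0.1]
finger_gap: 85.1
```

Run:
```python
from h import *
s=ctrl.get_state();print(s['eef_pos'],s['force'])
a=get_image('scene')[130:330,130:330];cv2.imwrite('pics/s8.png',cv2.resize(a,(600,600)))
cv2.imwrite('pics/w8.png',get_image('wrist'))
```

```text
[ 480.78952502 -244.36598635  246.70030306] [-0.94929291 -0.1319757   0.05264518]
```

View pics/s8.png

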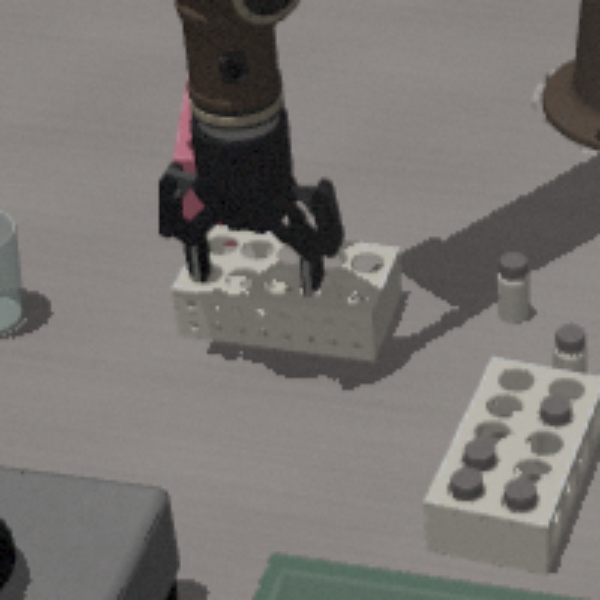

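View pics/w8.png

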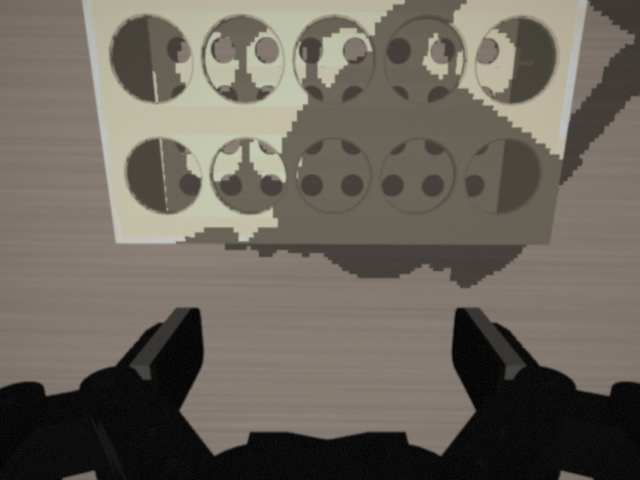

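>>> arm_command(series="0 -3 0 0 0 0 1;0 -4 0 0 0 0 1;0 -4 0 0 0 0 1;0 -4 0 0 0 0 1;5 0 0 0 0 0 1;5 0 0 0 0 0 1;5 0 2 0 0 0 1;0 0 3 0 0 0 1;0 0 4 0 0 0 1;0 0 4 0 0 0 1;0 0 4 0 0 0 1;0 0 0 0 0 0 1;0 0 0 0 0 0 1")

```text
time: 11.3
eef_pos: [623.9, -72.1, 396.6]
tool_rot: [-1.571, 0.0, 0.021]
force: [-0.4, -0.4, 1.0]
finger_gap: 85.0
```

Run:
```python
from h import *
s=ctrl.get_state();print(s['eef_pos'],s['force'])
cv2.imwrite('pics/s9.png',get_image('scene'))
t=get_image('top');cv2.imwrite('pics/t9.png',t)
```

```text
[623.94620805 -72.07606252 396.5866047 ] [-0.37309998 -0.37281991  0.97124602]
```

View pics/s9.png

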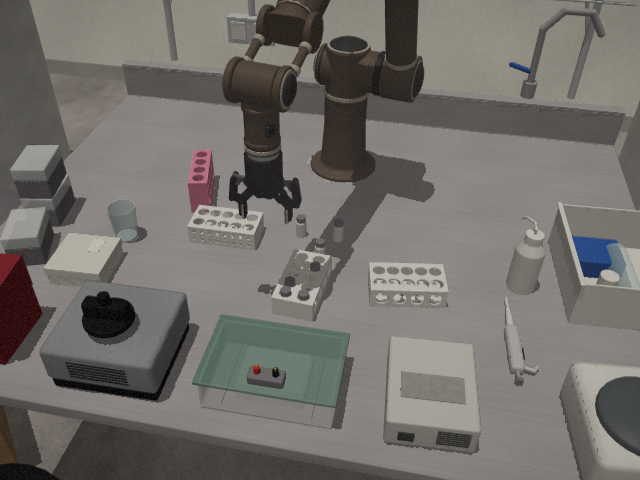

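View pics/t9.png

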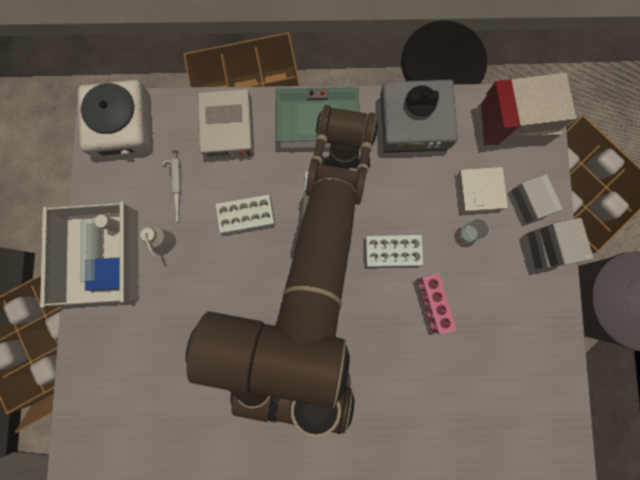

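```bash
sed -e "s/top0/t9/;s/,96)/,52)/" m.py | head -14 > m2.py; python3 m2.py
python3 - <<'E'
from h import *
a=cv2.imread('pics/s9.png')
cv2.imwrite('pics/z9.png',np.hstack([cv2.resize(a[190:265,175:275],(400,300),interpolation=2),cv2.resize(a[250:325,360:460],(400,300),interpolation=2)]))
E
```

```text
L [[213.8, 203.0], [268.5, 193.5], [273.6, 223.0], [218.9, 232.5]] [[567.0, 339.0], [598.0, 161.0], [500.0, 143.0], [470.0, 320.0]] c [533.8 241. ] [180.7  99.5 178.9  99.4] [ -80.3 -169.6   99.7   11.4]
R [[366.0, 235.1], [422.2, 233.8], [423.0, 264.8], [366.7, 266.1]] [[459.0, -154.0], [462.0, -334.0], [363.0, -333.0], [359.0, -154.0]] c [ 410.7 -243.7] [179.8  99.4 178.1  99.5] [-89.  179.3  91.1   0.3]
wash [436. 497. 150.]
full c [575.  -3.  52.]
beaker [ 454. -486.   50.]
v [360.  44.  61.]
v [363. -50.  61.]
v [446.  16.  61.]
pinkfar [ 324. -360.   52.]
pipend [519. 469.  10.]
spout [364. 432. 185.]
boxcorner [ 532. -470.   52.]
```

View pics/z9.png

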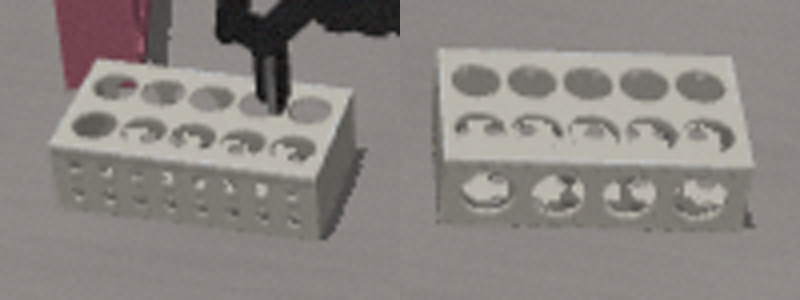

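```bash
python3 -c "
from workcell import ctrl
print(ctrl.sign_off())"
```

```text
the job is handed in; nothing more can be done
None
```

Both standing racks now lie flat with the ten vial holes up, and the job is handed in at about 11.4 s of the 42 s allowed.

- **Pushes:** I tipped each rack with the open fingertips near the top of its vial side. The left one was pushed away from the robot and the right one toward it. The forces I read were only a few newtons, though only between moves, not throughout.
- **Final positions:** The last pictures put the rack centres at (534, 241) and (411, -244) mm. Both are within about 5 mm of where a pure tip without sliding would leave them. The outlines measured about 179 x 99 mm against the true 176 x 96, so they agree to about 3 mm.
- **Doubtful check:** One picture of the right rack, taken while it was still settling, looked tilted. Later pictures showed it flat.
- **Everything else:** The pink rack, loose vials, middle rack, bottle, beaker, pipette and box look unmoved to the eye; I did not measure them again. In the last top view the arm hid parts of the middle rack and the vials, so for those I relied on the scene camera. The arm was well clear of everything when I handed in.

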